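# Face up a row of coffee tins with the straightening ruler

## Task

Take the ruler by its slanting handle out of its stand and use its straight face to push the four crooked coffee tins back under the wire shelf, until the whole row stands straight and square and you feel it press gently (5 to 15 N) against the sprung fence, wherever that is set. Then stand the ruler upright in the groove of its stand again. Only the ruler may touch the tins; keep the robot off the rack and leave the other goods where they are.

Things in the scene. Friction and masses are not known exactly. Their poses are not given: they have to be found in the camera images.
- rack: Fixed display rack. Origin at table level, middle; x into the rack (away from the robot), y along the row, z up. Its fence, a black rubber pad with red top, 300 mm long, 12-52 mm high, is square to x. The fence's depth is NOT reported: its face is anywhere from x = -30 to -4 mm (clamped). The pad is sprung in x: gives from 2 N in all, +2 N per mm, bottoms after 10 mm at 22 N.
- rack_lip (a point): Middle of the front edge of the rack's wire shelf, (-55, 0, 230) mm from the rack's origin. The shelf overhangs the row: its underside is 230 mm above the table, from x = -55 to +50 mm, 400 mm long in y, loaded with orange drawers up to 330 mm high from x = -52 mm. Two 30 mm posts stand at x = +60, y = +-200 mm.
- stand: Fixed grey ruler stand on either side of the rack, 250 mm long (y), 80 mm wide base, 48 mm high. Origin at table level under the groove's centre; groove along y: floor 12 mm above the table, 14 mm wide, 28 mm deep, flared lips above, 234 mm long between end walls. The ruler starts in it, handle leaning to -x.
- ruler: Ruler, 0.3 kg: aluminium blade 220 mm long (y), 10 mm thick (x), 60 mm high, standing on its long edge, with a black handle in its middle. Origin at the centre of the blade's underside, z up; straight pushing face at x = +5 mm. In the stand its origin is 12 mm above the table and its axes are the stand's.
- ruler_grip (a point): Good place to hold the ruler: on its handle's axis, (-36, 0, 122) mm from the ruler's origin. The handle is a bar 26 mm wide (y), 22 mm thick fore and aft; its axis starts at (0, 0, 45) mm, leans 25 degrees back along (-0.423, 0, 0.906) and ends 125 mm along (this point is 85 mm along). Fingers along the axis; a grip fore and aft, across the 22 mm, resists the push best.
- tin1: Square coffee tin, red with a black lid, loose, 52 mm deep (x), 42 mm wide (y), 100 mm tall, 0.15 to 0.31 kg; sliding it on the table takes 0.6 to 2 N. Origin at the centre of its underside, z up; its x axis roughly along the rack's x, turned up to 0.2 rad. Number 1 of 4 counted along the rack's +y; neighbours stand 56 mm apart in y.
- tin2: Square coffee tin, white with a black lid, loose, 52 mm deep (x), 42 mm wide (y), 100 mm tall, 0.15 to 0.31 kg; sliding it on the table takes 0.6 to 2 N. Origin at the centre of its underside, z up; its x axis roughly along the rack's x, turned up to 0.2 rad. Number 2 of 4 counted along the rack's +y; neighbours stand 56 mm apart in y.
- tin3: Square coffee tin, blue with a black lid, loose, 52 mm deep (x), 42 mm wide (y), 100 mm tall, 0.15 to 0.31 kg; sliding it on the table takes 0.6 to 2 N. Origin at the centre of its underside, z up; its x axis roughly along the rack's x, turned up to 0.2 rad. Number 3 of 4 counted along the rack's +y; neighbours stand 56 mm apart in y.
- tin4: Square coffee tin, yellow with a black lid, loose, 52 mm deep (x), 42 mm wide (y), 100 mm tall, 0.15 to 0.31 kg; sliding it on the table takes 0.6 to 2 N. Origin at the centre of its underside, z up; its x axis roughly along the rack's x, turned up to 0.2 rad. Number 4 of 4 counted along the rack's +y; neighbours stand 56 mm apart in y.
- bowl: Steel mixing bowl, 150 mm across, 60 mm high; bystander, loose. Origin at the centre of its underside.
- jar: Amber jar, 60 mm across, 120 mm high, beyond the +y end of the row; bystander, loose. Origin at the centre of its underside.
- mug: White mug, 68 mm across, 85 mm high, beyond the -y end of the row; bystander, loose. Origin at the centre of its underside.
- can: Green can, 74 mm across, 110 mm high; bystander, loose. Origin at the centre of its underside.
- carton: Cardboard carton, 110 x 140 x 100 mm; bystander, loose. Origin at the centre of its underside.
Things that resemble listed ones, but are neither listed nor needed, are in the scene too. Leave any blue look-alike of the ruler alone.

How it is judged (in metres and radians):
On the way, in this order (a step that is already met when the one before it is completed fails the run):
1. the ruler is lifted clear out of its stand (z of ruler in the frame of stand above 0.05 m), for 0.1 s.
2. the four tins stand in a straight row and are pressed against the fence with over 3.5 N in all (x of tin1 in the frame of tin2 between -0.004 and 0.004 m and x of tin2 in the frame of tin3 between -0.004 and 0.004 m and x of tin3 in the frame of tin4 between -0.004 and 0.004 m and x of tin1 in the frame of tin4 between -0.008 and 0.008 m and angle between the x axis of each of tin1, tin2, tin3, tin4 and the x axis of rack, either way round below 0.06 rad and angle between each of tin1, tin2, tin3, tin4's own z axis and vertical below 0.06 rad and contact force between rack and anything else above 3.5 N), for 0.2 s.
At the end, for the whole second after the job is handed in: Tins upright, at rest, square to the rack within 0.06 rad, each in line with its neighbour within 4 mm (first to last 8 mm); ruler standing in its stand: height within -6/+4 mm of the groove floor, within 7 mm across and 12 mm along, turned within 0.08 rad, upright within 0.2 rad, at rest (x of tin1 in the frame of tin2 between -0.004 and 0.004 m and x of tin2 in the frame of tin3 between -0.004 and 0.004 m and x of tin3 in the frame of tin4 between -0.004 and 0.004 m and x of tin1 in the frame of tin4 between -0.008 and 0.008 m and angle between the x axis of each of tin1, tin2, tin3, tin4 and the x axis of rack, either way round below 0.06 rad and angle between each of tin1, tin2, tin3, tin4's own z axis and vertical below 0.06 rad and z of ruler in the frame of stand between 0.006 and 0.016 m and x of ruler in the frame of stand between -0.007 and 0.007 m and y of ruler in the frame of stand between -0.012 and 0.012 m and angle between ruler's own z axis and vertical below 0.2 rad and angle between the y axis of ruler and the y axis of stand, either way round below 0.08 rad and linear speed of each of ruler, tin1, tin2, tin3, tin4 below 0.01 m/s); the robot touches nothing.
It fails at once if the rack or its fence is pressed with more than 25 N (contact force between rack and anything else above 25 N).
It fails at once if the robot touches the rack with more than 2 N (contact force between any of the arm, the fingers and rack above 2 N).
It fails at once if the robot itself touches a tin with more than 1 N (contact force between any of the arm, the fingers and tin1 above 1 N or contact force between any of the arm, the fingers and tin2 above 1 N or contact force between any of the arm, the fingers and tin3 above 1 N or contact force between any of the arm, the fingers and tin4 above 1 N).
It fails at once if a tin is tipped over 0.5 rad (angle between any of tin1, tin2, tin3, tin4's own z axis and vertical above 0.5 rad).
It fails at once if one of the other goods is moved more than 15 mm (distance of any of bowl, jar, mug, can, carton from where it was at the start of the episode above 0.015 m).
It also fails if it takes over 72 s, if anything falls off the work surface, if the arm or the gripper's body presses on something with over 40 N, if the wrist force passes 120 N, or if a joint passes its speed limit or range.

## Robot

A 7-joint arm with a two-finger parallel gripper is mounted at the origin on the work surface. World frame = base frame: x ahead of the robot, y to its left, z up, the work surface at z = 0. Lengths are in mm, angles in rad, forces in N, time in s.
With the tool pointing down it reaches from about 400 to 850 mm from the base axis. Payload 10.4 kg.
Tool frame: the origin (TCP) lies at the centre of the arm's flange, where the gripper is bolted on; the fingertips stand 182 mm ahead of it and the grasp point (between the pads) lies 164 mm ahead of it; z points along the fingers, y is the direction in which the jaws open and shut (so a half turn about z gives the same grasp; the last joint's range is limited). The gripper opens to 87 mm and grips with 3 to 60 N. Pads are 19 mm wide; open, the fingers measure 117 mm over their backs; the gripper's body (75 mm by 190 mm) begins 51 mm behind the grasp point.
Start: joints at [-1.247, 0.332, -0.065, 1.46, 0.022, 1.35, -0.088], TCP at [212.417, 587.802, 404.776] pointing down, gripper open.
Joint ranges: [-2.6, 2.6], [-0.5, 2.12], [-1.47, 1.34], [0.16, 2.42], [-1.27, 4.41], [0.06, 2.06], [-2.6, 2.6]. Speed limits (rad/s): [2.22, 2.22, 2.79, 2.79, 3.14, 3.14, 3.14].

## Interface

Orientations are given as a unit quaternion [w, x, y, z].
In Python, from cell import manip gives the robot as it stands.
- The arm moves only by the tool move_arm, never from a script. Its argument "steps" is a list of rows, each a list of 6 numbers: the shift along the tool's x, y, z as a fraction of full scale, then the turn, a rotation vector about the tool's x, y, z as a fraction of full scale. A call has exactly 10 rows; each row shifts and turns the pose as measured when the row begins, along the tool's axes as they then stand; what a row does not reach is not made up. Full scale, the value 1, is 0.04 m for a shift and 90 degrees for a turn. A row lasts 1/12 s, in which the tool goes at most 41.7 mm and 7.16 degrees, less where a joint would pass 70% of its speed; a pose out of reach is approached as far as the arm can. A call with a number of a shift or a turn outside -1 to 1 is refused whole. A call with a gripper value outside its range is refused whole. "fingers" is the gripper command: -1 is fully open, 1 is shut, values between are in proportion, set as the call begins (left out, the last holds). The fingers move at their own pace and stop on an object; "force" is the grip in N (left out, the last holds). Time passes only in rows, so rows that do not move let the fingers close, or fill a call up. It gives the time, the measured TCP pose, the force and the opening at its end, in the units of the state.
- manip.state(): the state, without advancing time (a new reading comes with each control period).
- manip.get_image(name): name is "side" or "top" or "wrist"; returns a dict with "image" (420x560x3 uint8, red, green, blue), "fovy" (degrees; the focal length in pixels is half the picture's height over the tangent of half this angle, whatever the lens; pixels are square), "cx", "cy" (the principal point, pixels), "T" (4x4, takes a point from camera to world coordinates); the wrist camera has in their place "hand_eye" (4x4, takes a point from camera to tool coordinates, whose origin is the TCP and whose axes are the flange's). Camera axes: x right, y down, z forward; pixel columns grow to the right and rows downward; lengths in mm; the calibration is good to about 2 mm. A picture is of the moment at which its call begins: read the wrist's pose just before it. There is no depth.
- manip.sign_off(): hands the job in, once; it reports no verdict.
The state is a dict: "time": time; "joint_positions": joint angles; "joint_velocities": joint speeds; "joint_efforts": joint torques, N m; "position": TCP position; "orientation": TCP orientation; "ft_force": force on the tool from outside, world axes, zero at the start; "ft_torque": the same for the moment, N m; "grip_width": finger opening in mm.
Only numpy, scipy, OpenCV 4.12 (cv2) and the standard library are available. Lean on these libraries where they do the work, as an engineer would, in place of code of your own. Each camera call takes 0.05 s, during which the arm holds its last target. There are 200 camera calls.

## Working session

There is one attempt and no reset: what is moved stays moved. The work goes in short steps, Python scripts to look and compute and a tool call to move; the robot and the scene stay as the last step left them, time stands still between calls to the robot, and variables do not carry over. Pictures are saved under pics/ and viewed, on a budget of 13 in all, crops included, one or two more only if the job needs it, and the job is handed in when it is done.

Besides the shell and the picture viewer there is one more tool, called after "Request:" by a JSON object that holds its "op" and its "data", one argument or row to a line. move_arm: Moves the arm, as the interface text tells. Its arguments: {"type":"object","properties":{"steps":{"type":"array"},"fingers":{"type":"number"},"force":{"type":"number"}},"required":["steps"]}

```bash
mkdir -p pics; python3 - <<'E'
from cell import manip
import cv2,numpy as np
s=manip.state();print(s)
ims=[]
for n in("side","top","wrist"):
    d=manip.get_image(n);cv2.imwrite(f"pics/{n}0.png",d["image"][:,:,::-1])
    print(n,d["fovy"],d["cx"],d["cy"],np.round(d.get("T",d.get("hand_eye")),3).tolist())
E
```

```text
{'time': 0.0, 'joint_positions': array([-1.24657915,  0.33290453, -0.0647172 ,  1.46091264,  0.0215704 ,
        1.34991744, -0.08852149]), 'joint_velocities': array([-0.00029449, -0.00043351,  0.00122925, -0.00128706,  0.00029399,
        0.00053406, -0.00121619]), 'joint_efforts': array([-3.71179076e-04, -6.23279786e+01,  2.37667747e-02, -3.89863408e+01,
       -6.15926133e-02,  3.99798725e-02,  1.52967305e-04]), 'position': array([212.38133653, 587.68108472, 403.94708991]), 'orientation': array([-1.09215648e-04,  1.72536506e-01,  9.85002858e-01, -7.15695266e-04]), 'ft_force': array([ 0.47187576, -0.62688183, -0.74537419]), 'ft_torque': array([-0.01721497,  0.04361872, -0.0077857 ]), 'grip_width': 87.05137642107577}
side 48.45614151070349 276.17831223004305 208.74113465442147 [[0.779, -0.475, 0.409, -9.832], [-0.627, -0.595, 0.503, -719.944], [0.004, -0.648, -0.762, 1211.302], [0.0, 0.0, 0.0, 1.0]]
top 47.09382644716017 280.32245781513024 213.12982098779304 [[-0.0, -0.985, 0.172, 341.516], [-1.0, 0.001, 0.006, -17.865], [-0.006, -0.172, -0.985, 1377.855], [0.0, 0.0, 0.0, 1.0]]
wrist 71.05394124409912 280.8541788011279 207.8591921099497 [[-0.001, -0.965, -0.261, 71.297], [1.0, -0.001, -0.001, -0.208], [0.0, -0.262, 0.965, 19.412], [0.0, 0.0, 0.0, 1.0]]
```

View pics/top0.png

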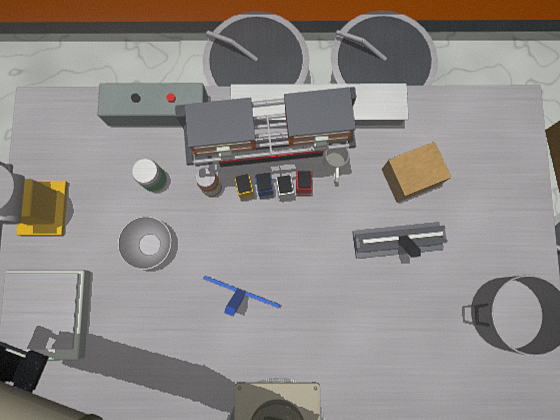

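View pics/side0.png

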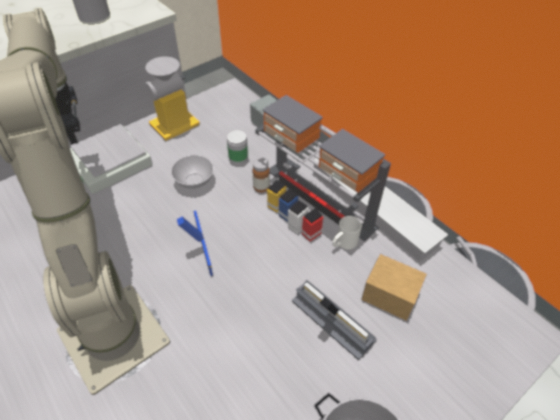

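Top view: stand and ruler are around (400,241), the handle leans toward the robot to about (413,252), the tins lie at x 235-312, y 185, and the rack is slightly rotated. The side view agrees. I'll enlarge the relevant parts.

```bash
python3 - <<'E'
import cv2,numpy as np
im=cv2.imread("pics/top0.png")
a=cv2.resize(im[85:210,180:360],(792,550),interpolation=cv2.INTER_CUBIC)[:,:]  #4.4x
a=cv2.resize(im[140:205,180:360],(792,286),interpolation=cv2.INTER_CUBIC)
b=cv2.resize(im[210:270,340:460],(600,300),interpolation=cv2.INTER_CUBIC) #5x
c=np.zeros((590,792,3),np.uint8);c[:286]=a;c[290:590,:600]=b
cv2.imwrite("pics/crop1.png",c)
E
```

```text
(no output)
```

View pics/crop1.png

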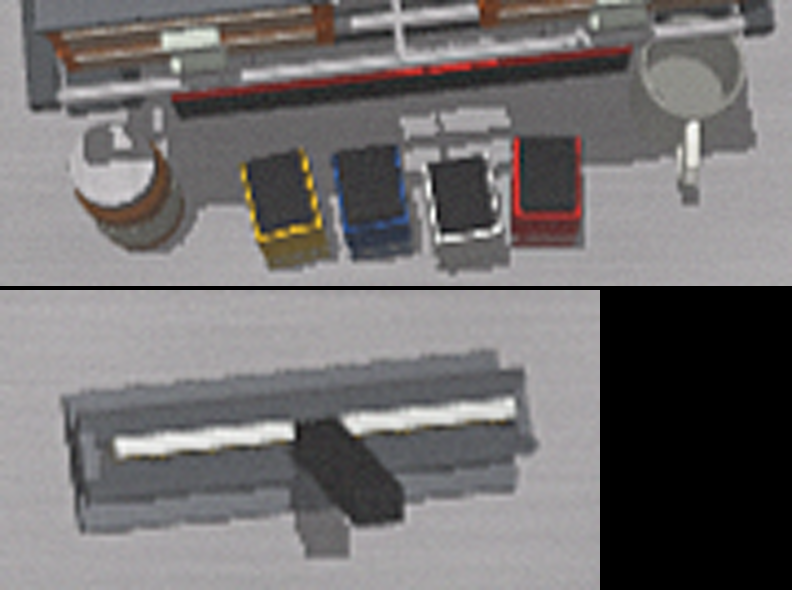

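```bash
cat > h.py <<'E'
import numpy as np
from scipy.spatial.transform import Rotation as R
from cell import manip
HE=None
def ray(d,uv,z,T=None):
    T=d["T"] if T is None else T
    f=210/np.tan(np.radians(d["fovy"])/2)
    r=T[:3,:3]@np.array([(uv[0]-d["cx"])/f,(uv[1]-d["cy"])/f,1])
    return T[:3,3]+r*(z-T[2,3])/r[2]
def proj(d,p,T=None):
    T=d["T"] if T is None else T
    f=210/np.tan(np.radians(d["fovy"])/2)
    c=T[:3,:3].T@(np.asarray(p)-T[:3,3])
    return np.array([d["cx"]+f*c[0]/c[2],d["cy"]+f*c[1]/c[2]])
def q2R(q): return R.from_quat(np.r_[q[1:],q[0]]).as_matrix()
def pose():
    s=manip.state();T=np.eye(4);T[:3,:3]=q2R(s["orientation"]);T[:3,3]=s["position"];return T
def wrist(name):
    import cv2
    T=pose();d=manip.get_image("wrist");d["T"]=T@d["hand_eye"];cv2.imwrite(f"pics/{name}.png",d["image"][:,:,::-1])
    np.save(f"pics/{name}.npy",{k:d[k] for k in("T","fovy","cx","cy")},allow_pickle=True)
    return d
def load(name): return np.load(f"pics/{name}.npy",allow_pickle=True).item()
def cmd(pt,Rt,rows=1):
    "tool-frame shift (mm) and rotvec (deg) from current pose to target"
    T=pose()
    return np.round(T[:3,:3].T@(np.asarray(pt)-T[:3,3]),1),np.round(np.degrees(R.from_matrix(T[:3,:3].T@Rt).as_rotvec()),2)
E
python3 - <<'E'
from h import *
d=manip.get_image("top");np.set_printoptions(precision=1,suppress=True)
def A(u,v):return (180+u/4.4,140+v/4.4)
def B(u,v):return(340+u/5,210+(v-290)/5)
f=[ray(d,A(172,97),52),ray(d,A(632,48),52)];print("fence",f,np.linalg.norm(f[0]-f[1]),np.degrees(np.arctan2(-(f[0]-f[1])[0],(f[0]-f[1])[1])))
b=[ray(d,B(115,447),72),ray(d,B(515,408),72)];print("blade",b,np.linalg.norm(b[0]-b[1]),np.degrees(np.arctan2(-(b[0]-b[1])[0],(b[0]-b[1])[1])),(b[0]+b[1])/2)
for n,q in dict(t4=[(243,167),(305,150),(322,222),(258,240)],t3=[(334,153),(400,145),(410,217),(347,231)],t2=[(428,168),(490,155),(502,230),(438,241)],t1=[(513,138),(581,138),(581,215),(513,215)]).items():
    c=np.mean([ray(d,A(*p),100) for p in q],0);print(n,c)
print("handle end",ray(d,B(378,510),45+12+113))
print(d["T"][:3,3])
print("stand ends",[ray(d,B(*p),48) for p in[(65,398),(523,370),(80,490),(530,455)]])
E
```

```text
fence [array([721.1, 165. ,  52. ]), array([ 753.4, -133.1,   52. ])] 299.8558272541268 6.1821228378683974
blade [array([ 491.3, -234.4,   72. ]), array([ 512.5, -452.8,   72. ])] 219.39834733091823 5.533097439202012 [ 501.9 -343.6   72. ]
t4 [644.7  88.9 100. ]
t3 [649.9  32.8 100. ]
t2 [642.2 -24.  100. ]
t1 [656.1 -75.1 100. ]
handle end [ 448.3 -348.7  170. ]
[ 341.5  -17.9 1377.9]
stand ends [array([ 521.5, -211.4,   48. ]), array([ 536.9, -466.4,   48. ]), array([ 470.2, -218.3,   48. ]), array([ 489.4, -467.5,   48. ])]
```

```bash
python3 - <<'E'
from h import *
import cv2
d=manip.get_image("top");np.set_printoptions(precision=1,suppress=True)
A=lambda u,v:(180+u/4.4,140+v/4.4)
f=[ray(d,A(172,97),52),ray(d,A(632,48),52)]
l=[ray(d,A(62,98),230),ray(d,A(745,22),230)];print("lip",l,np.linalg.norm(l[0]-l[1]))
y=f[0]-f[1];y/=np.linalg.norm(y);x=np.array([y[1],-y[0],0]);F=(f[0]+f[1])/2
for n,p in dict(l0=l[0],l1=l[1],jar=ray(d,A(118,158),120),mug=ray(d,A(692,80),85),mughandle=ray(d,A(693,120),80)).items():print(n,p,"rel fence x,y",(p-F)@x,(p-F)@y)
c=manip.get_image("top")["image"][:,:,::-1]
s=manip.get_image("side");im=s["image"][:,:,::-1]
cv2.imwrite("pics/side_crop.png",cv2.resize(im[90:270,230:410],(720,600)[:1]*2,interpolation=cv2.INTER_CUBIC)[:600])
E
```

```text
lip [array([669.7, 202.2, 230. ]), array([ 713.2, -181.4,  230. ])] 386.0629118339911
l0 [669.7 202.2 230. ] rel fence x,y -47.114693792184035 192.400444571158
l1 [ 713.2 -181.4  230. ] rel fence x,y -45.204990448367 -193.65774395342004
jar [663.1 187.8 120. ] rel fence x,y -55.16457692750452 178.84855077133997
mug [ 722.1 -167.7   85. ] rel fence x,y -34.85596387811727 -181.00170450520653
mughandle [ 697.4 -168.4   80. ] rel fence x,y -59.473106007559565 -179.01326773963467
```

View pics/side_crop.png

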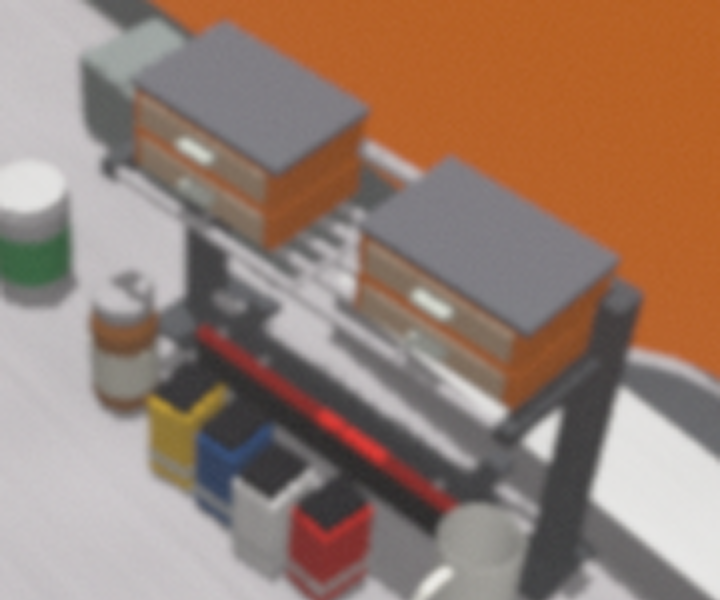

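Request:
{"op": "move_arm", "data": {
  "steps": [
    [0,-0.8,-0.1,0,0,0],
    [-0.1,-1,-0.1,0,0,0.05],
    [-0.2,-1,0,0,0,0.05],
    [-0.2,-1,0,0,0,0.05],
    [-0.3,-1,0,0,0,0.05],
    [-0.3,-1,0,0,0,0.05],
    [-0.2,-1,0,0,0,0.05],
    [-0.2,-1,0,0,0,0.05],
    [-0.1,-1,0,0,0,0.05],
    [-0.1,-1,0,0,0,0.05]
  ],
  "fingers": -1
}}

```text
time: 1.18
position: [57.4, 259.2, 401.6]
orientation: [0.002, 0.497, 0.868, -0.01]
ft_force: [0.2, -0.6, 0.5]
grip_width: 87.1
```

Crop shows the fence's red top running behind all four tins and the jar and mug just outside the row. The fence is about 46 mm behind the lip, so at rack x of about -9. The gripper body would meet the shelf with the blade upright, so I'll push with the ruler tilted back about 12°. For now, I'm moving out around the base.

Request:
{"op": "move_arm", "data": {
  "steps": [
    [-0.6,0.7,0,0,0,0],
    [-0.7,0.8,0,0,0,0],
    [-0.7,0.8,0,0,0,0],
    [-0.7,0.8,0,0,0,0],
    [-0.7,0.8,0,0,0,0],
    [-0.7,0.8,0,0,0,0],
    [-0.9,0.3,0,0,0,0],
    [-1,0,0,0,0,0],
    [-1,0,0,0,0,0],
    [-1,0,0,0,0,0]
  ]
}}

```text
time: 2.02
position: [392.8, 92.3, 404.5]
orientation: [0.006, 0.478, 0.878, -0.007]
ft_force: [1.0, 1.2, -0.1]
grip_width: 86.8
```

```bash
cat >> h.py <<'E'
def fr(yaw_deg,lean_deg):
    "tool frame gripping the handle: z along fingers, lean=angle of handle axis from vertical"
    c,s=np.cos(np.radians(yaw_deg)),np.sin(np.radians(yaw_deg));l=np.radians(lean_deg);h=np.array([c,s,0]);u=np.array([0,0,1.])
    z=np.sin(l)*h-np.cos(l)*u; y=np.cos(l)*h+np.sin(l)*u
    return np.c_[np.cross(y,z),y,z]
def show(pt,Rt):
    d,r=cmd(pt,Rt);print("tool shift full-scale",np.round(d/40,2),"turn full-scale",np.round(r/90,3),"|turn| deg",np.round(np.linalg.norm(r),1))
E
python3 -c "
from h import *
Rt=fr(5.5,25);o=np.array([501.9,-343.6,12]);c,s=np.cos(np.radians(5.5)),np.sin(np.radians(5.5))
g=o+[-36*c,-36*s,122];p=g-164*Rt[:,2];print(g,p,pose()[:3,3]);show(p,Rt);show(p-80*Rt[:,2],Rt);print(manip.state()['joint_positions'])"
```

```text
[ 466.06573686 -347.05044709  134.        ] [ 397.07542864 -353.6934582   282.63447707] [392.77128517  92.26685033 404.525192  ]
tool shift full-scale [-9.37 -5.94  3.24] turn full-scale [-0.274 -0.055  0.302] |turn| deg 37.0
tool shift full-scale [-9.01 -6.7   1.42] turn full-scale [-0.274 -0.055  0.302] |turn| deg 37.0
[-1.06978088 -0.2619206   0.62238238  2.02235955  0.17307503  1.34132909
  0.06946291]
```

Request:
{"op": "move_arm", "data": {
  "steps": [
    [-0.85,-0.4,0,-0.03,-0.007,0.04],
    [-0.9,-0.35,0,-0.03,-0.007,0.04],
    [-0.9,-0.3,0,-0.03,-0.007,0.04],
    [-0.9,-0.25,0.05,-0.03,-0.007,0.04],
    [-0.95,-0.2,0.1,-0.03,-0.007,0.04],
    [-0.95,-0.15,0.1,-0.03,-0.007,0.04],
    [-0.95,-0.15,0.15,-0.03,-0.007,0.04],
    [-0.95,-0.15,0.15,-0.03,-0.007,0.03],
    [-0.9,-0.15,0.15,0,0,0],
    [-0.5,-0.1,0.1,0,0,0]
  ]
}}

```text
time: 2.85
position: [422.5, -292.7, 370.3]
orientation: [0.145, 0.675, 0.708, 0.145]
ft_force: [0.2, 0.1, 0.1]
grip_width: 87.4
```

```bash
python3 -c "
from h import *
Rt=fr(5.5,25);p=np.array([397.1,-353.7,282.6]);print(pose()[:3,3]);show(p,Rt);show(p-80*Rt[:,2],Rt);print(manip.state()['joint_positions']);wrist('w1')"
```

```text
[ 422.45093716 -292.69511702  370.33485248]
tool shift full-scale [-1.47 -1.53  1.74] turn full-scale [-0.015  0.019 -0.027] |turn| deg 3.2
tool shift full-scale [-1.53 -1.58 -0.26] turn full-scale [-0.015  0.019 -0.027] |turn| deg 3.2
[-0.91280768 -0.42529497  1.30305538  1.98748102  0.28987288  0.90247173
  0.35458398]
```

Request:
{"op": "move_arm", "data": {
  "steps": [
    [-0.3,-0.3,0,-0.003,0.004,-0.005],
    [-0.3,-0.3,0,-0.003,0.004,-0.005],
    [-0.3,-0.3,-0.1,-0.003,0.004,-0.005],
    [-0.3,-0.3,-0.1,-0.003,0.004,-0.005],
    [-0.3,-0.3,0,-0.003,0.004,-0.005],
    [0,0,0,0,0,0],
    [0,0,0,0,0,0],
    [0,0,0,0,0,0],
    [0,0,0,0,0,0],
    [0,0,0,0,0,0]
  ]
}}

```text
time: 3.73
position: [360.4, -355.5, 355.9]
orientation: [0.148, 0.659, 0.72, 0.162]
ft_force: [-0.9, 0.8, 0.3]
grip_width: 87.1
```

```bash
python3 -c "
from h import *
Rt=fr(5.5,25);p=np.array([397.1,-353.7,282.6]);print(pose()[:3,3]);show(p,Rt);show(p-80*Rt[:,2],Rt);print(manip.state()['joint_positions']);wrist('w1')"
```

```text
[ 360.35080371 -355.50459075  355.91787826]
tool shift full-scale [-0.03  0.05  2.05] turn full-scale [ 0.003  0.002 -0.005] |turn| deg 0.5
tool shift full-scale [-0.04  0.06  0.05] turn full-scale [ 0.003  0.002 -0.005] |turn| deg 0.5
[-0.77423957 -0.49933237  1.33904883  2.00399885  0.25626817  0.91585719
  0.58828873]
```

View pics/w1.png

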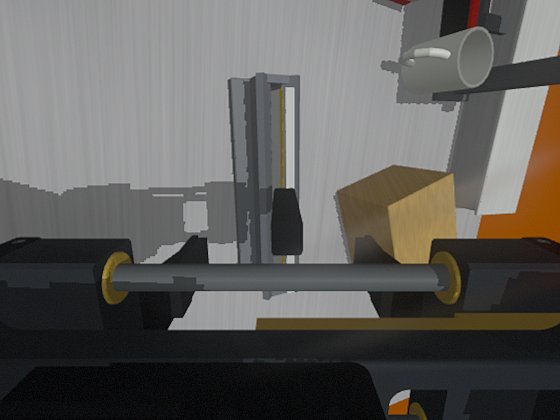

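```bash
python3 - <<'E'
from h import *
np.set_printoptions(precision=1,suppress=True)
d=load("w1")
th=np.radians(5.5);Rz=R.from_euler("z",5.5,degrees=True).as_matrix();o=np.array([501.9,-343.6,12])
ax=np.array([-.423,0,.906]);n=np.array([.906,0,.423]);b=np.array([0,0,45.])
for s in(12,125):
  for j in(-11,11):
    for k in(-13,13): print("handle",s,j,k,proj(d,o+Rz@(b+s*ax+j*n+[0,k,0])))
for p in[(-5,110,60),(5,110,60),(5,40,60),(-5,40,60)]:print("blade",p,proj(d,o+Rz@np.array(p)))
for p in[(-40,125,0),(40,125,0)]:print("base",p,proj(d,o-[0,0,12]+Rz@np.array(p)))
E
python3 -c "
import cv2
im=cv2.imread('pics/w1.png')
cv2.imwrite('pics/w1c.png',cv2.resize(im[60:310,215:315],(320,600)[0:1]+(800,),interpolation=cv2.INTER_CUBIC)[:600])"
```

```text
handle 12 -11 -13 [271.1 211. ]
handle 12 -11 13 [270.7 186.8]
handle 12 11 -13 [291.9 210.8]
handle 12 11 13 [292.  186.6]
handle 125 -11 -13 [266.7 256.3]
handle 125 -11 13 [265.8 220.3]
handle 125 11 -13 [298.6 256. ]
handle 125 11 13 [298.9 220. ]
blade (-5, 110, 60) [282.5  85.5]
blade (5, 110, 60) [292.   86.1]
blade (5, 40, 60) [291.9 160.3]
blade (-5, 40, 60) [283.  160.9]
base (-40, 125, 0) [224.7  77.5]
base (40, 125, 0) [290.3  81.5]
```

View pics/w1c.png

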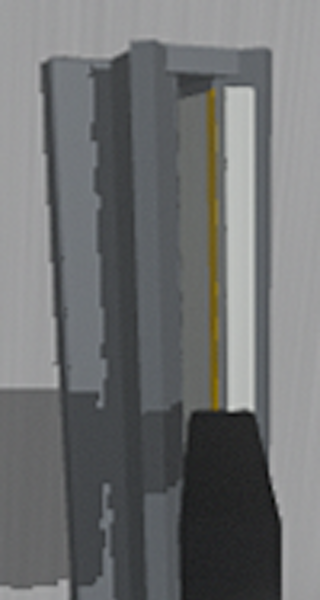

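The crop shows the blade top at px columns 285-294 with its end at row 87, and the handle at columns 271-303. That is about 2.7 mm further along tool +y than predicted, with matching yaw, so I'm adding that to the descent.

Request:
{"op": "move_arm", "data": {
  "steps": [
    [0,0.03,0.3,0,0,0],
    [0,0.03,0.35,0,0,0],
    [0,0.03,0.35,0,0,0],
    [0,0.03,0.35,0,0,0],
    [0,0,0.35,0,0,0],
    [0,0,0.3,0,0,0],
    [0,0,0,0,0,0],
    [0,0,0,0,0,0],
    [0,0,0,0,0,0],
    [0,0,0,0,0,0]
  ]
}}

```text
time: 4.62
position: [372.9, -310.8, 305.5]
orientation: [0.163, 0.659, 0.718, 0.155]
ft_force: [0.5, 0.6, 0.2]
grip_width: 86.9
```

```bash
python3 -c "
from h import *
Rt=fr(5.5,25);p=np.array([399.8,-353.7,282.6]);print(pose()[:3,3]);show(p,Rt);print(manip.state()['joint_positions'])"
```

```text
[ 372.92942395 -310.80989557  305.53475922]
tool shift full-scale [-1.1   0.26  0.8 ] turn full-scale [ 0.011  0.021 -0.001] |turn| deg 2.1
[-0.82359523 -0.4971347   1.33881755  2.13143213  0.33994428  0.75809767
  0.46427013]
```

The arm is clamped at its J2 and J3 limits because the elbow swung the wrong way when I passed close to the base. I'm backing out along the same path to unwind it, then I'll swing round at a larger radius.

Request:
{"op": "move_arm", "data": {
  "steps": [
    [0.3,0,-1,0,0,0],
    [0.9,0.1,-0.6,0,0,0],
    [1,0.15,-0.2,0.03,0.007,-0.03],
    [0.95,0.15,-0.1,0.03,0.007,-0.04],
    [0.95,0.2,-0.1,0.03,0.007,-0.04],
    [0.9,0.25,-0.05,0.03,0.007,-0.04],
    [0.9,0.3,0,0.03,0.007,-0.04],
    [0.9,0.35,0,0.03,0.007,-0.04],
    [0.85,0.4,0,0.03,0.007,-0.04],
    [0.85,0.4,0,0.03,0.007,-0.04]
  ]
}}

```text
time: 5.45
position: [343.8, 37.2, 379.2]
orientation: [0.039, 0.479, 0.877, 0.004]
ft_force: [1.5, -0.2, 0.8]
grip_width: 87.6
```

```bash
python3 -c "
from h import *
np.set_printoptions(precision=2,suppress=True);T=pose();print(T);print(manip.state()['joint_positions'])"
```

```text
[[ -0.54   0.84   0.07 343.8 ]
 [  0.84   0.54  -0.03  37.18]
 [ -0.06   0.04  -1.   379.21]
 [  0.     0.     0.     1.  ]]
[-0.67 -0.37  0.33  2.18  0.18  1.26  0.16]
```

Request:
{"op": "move_arm", "data": {
  "steps": [
    [-0.5,0.75,-0.33,0,0,0],
    [-0.5,0.75,-0.33,0,0,0],
    [-0.5,0.75,-0.33,0,0,0],
    [-0.5,0.75,-0.33,0,0,0],
    [-0.5,0.75,-0.33,0,0,0],
    [-0.5,0.75,-0.33,0,0,0],
    [-0.5,0.75,-0.33,0,0,0],
    [-0.8,-0.5,0,0,0,0.04],
    [-0.8,-0.55,0,0,0,0.045],
    [-0.8,-0.55,0,0,0,0.045]
  ]
}}

```text
time: 6.28
position: [599.3, -51.9, 491.3]
orientation: [0.037, 0.548, 0.836, 0.003]
ft_force: [0.1, -0.5, -0.0]
grip_width: 86.9
```

```bash
python3 -c "
from h import *
np.set_printoptions(precision=2,suppress=True);T=pose();print(T);print(manip.state()['joint_positions'])"
```

```text
[[ -0.4    0.92   0.07 599.34]
 [  0.92   0.4   -0.04 -51.88]
 [ -0.06   0.05  -1.   491.35]
 [  0.     0.     0.     1.  ]]
[-0.51  0.24  0.62  1.45 -0.11  1.43  0.52]
```

Request:
{"op": "move_arm", "data": {
  "steps": [
    [-0.88,-0.48,0,0,0,0.045],
    [-0.88,-0.48,0,0,0,0.045],
    [-0.88,-0.48,0,0,0,0.045],
    [-0.88,-0.48,0,0,0,0.045],
    [-0.88,-0.48,0,0,0,0.045],
    [-0.88,-0.48,0,0,0,0.045],
    [-0.88,-0.48,0,0,0,0.045],
    [-0.88,-0.48,0,0,0,0.045],
    [-0.88,-0.48,0,0,0,0.045],
    [-0.88,-0.48,0,0,0,0.045]
  ]
}}

```text
time: 7.12
position: [438.1, -424.5, 494.9]
orientation: [0.037, 0.811, 0.584, 0.015]
ft_force: [0.3, -1.0, -0.3]
grip_width: 86.9
```

```bash
python3 -c "
from h import *
np.set_printoptions(precision=2,suppress=True);T=pose();print(T);print(manip.state()['joint_positions'])
Rt=fr(5.5,25);p=np.array([399.8,-353.7,282.6]);show(p-80*Rt[:,2],Rt)"
```

```text
[[   0.32    0.95    0.07  438.06]
 [   0.95   -0.32   -0.04 -424.52]
 [  -0.02    0.08   -1.    494.94]
 [   0.      0.      0.      1.  ]]
[-0.    0.31  0.91  1.43 -0.27  1.44  0.57]
tool shift full-scale [ 1.09 -2.5   3.29] turn full-scale [-0.23  0.08 -0.26] |turn| deg 31.7
```

Request:
{"op": "move_arm", "data": {
  "steps": [
    [0.14,-0.3,0.3,-0.03,0.01,-0.033],
    [0.14,-0.3,0.3,-0.03,0.01,-0.033],
    [0.14,-0.3,0.3,-0.03,0.01,-0.033],
    [0.14,-0.3,0.3,-0.03,0.01,-0.033],
    [0.14,-0.3,0.3,-0.03,0.01,-0.033],
    [0.14,-0.3,0.3,-0.03,0.01,-0.033],
    [0.14,-0.3,0.3,-0.03,0.01,-0.033],
    [0.14,-0.3,0.3,-0.03,0.01,-0.033],
    [0,0,0,0,0,0],
    [0,0,0,0,0,0]
  ]
}}

```text
time: 7.95
position: [365.0, -379.0, 377.0]
orientation: [0.164, 0.651, 0.722, 0.166]
ft_force: [-0.2, -0.7, -0.1]
grip_width: 87.1
```

```bash
cat >> h.py <<'E'
def rep(p,Rt,*backs):
    np.set_printoptions(precision=2,suppress=True);print(pose()[:3,3],manip.state()['joint_positions'])
    for b in backs: print("back",b,end=" ");show(p-b*Rt[:,2],Rt)
E
python3 -c "
from h import *
rep(np.array([399.8,-353.7,282.6]),fr(5.5,25),80,0)"
```

```text
[ 365.04 -378.96  377.03] [-0.    0.02  0.86  1.93 -0.47  0.95  1.19]
back 80 tool shift full-scale [ 0.56 -0.17  0.52] turn full-scale [0.02 0.01 0.01] |turn| deg 2.3
back 0 tool shift full-scale [ 0.59 -0.24  2.51] turn full-scale [0.02 0.01 0.01] |turn| deg 2.3
```

Request:
{"op": "move_arm", "data": {
  "steps": [
    [0.2,-0.08,0.1,0.007,0.004,0.003],
    [0.2,-0.08,0.1,0.007,0.004,0.003],
    [0.2,-0.08,0.1,0.007,0.004,0.003],
    [0,0,0.4,0,0,0],
    [0,0,0.4,0,0,0],
    [0,0,0.4,0,0,0],
    [0,0,0.4,0,0,0],
    [0,0,0.35,0,0,0],
    [0,0,0.2,0,0,0],
    [0,0,0,0,0,0]
  ]
}}

```text
time: 8.78
position: [406.9, -357.2, 292.9]
orientation: [0.148, 0.662, 0.718, 0.155]
ft_force: [-0.5, 0.1, -0.1]
grip_width: 86.9
```

```bash
python3 -c "
from h import *
rep(np.array([399.8,-353.7,282.6]),fr(5.5,25),0)"
```

```text
[ 406.85 -357.21  292.94] [-0.    0.2   0.81  1.99 -0.65  0.82  1.26]
back 0 tool shift full-scale [ 0.1  -0.26  0.16] turn full-scale [-0.    0.01 -0.01] |turn| deg 1.0
```

Request:
{"op": "move_arm", "data": {
  "steps": [
    [0.05,-0.13,0.08,0,0.005,-0.005],
    [0.05,-0.13,0.08,0,0.005,-0.005],
    [0,0,0,0,0,0],
    [0,0,0,0,0,0],
    [0,0,0,0,0,0],
    [0,0,0,0,0,0],
    [0,0,0,0,0,0],
    [0,0,0,0,0,0],
    [0,0,0,0,0,0],
    [0,0,0,0,0,0]
  ]
}}

```text
time: 9.62
position: [399.4, -355.4, 286.4]
orientation: [0.145, 0.655, 0.724, 0.16]
ft_force: [0.4, -0.7, 0.7]
grip_width: 87.0
```

```bash
python3 -c "
from h import *
rep(np.array([399.8,-353.7,282.6]),fr(5.5,25),0)"
```

```text
[ 399.44 -355.38  286.41] [ 0.01  0.19  0.8   2.   -0.67  0.83  1.31]
back 0 tool shift full-scale [ 0.04 -0.03  0.09] turn full-scale [-0. -0.  0.] |turn| deg 0.3
```

Request:
{"op": "move_arm", "data": {
  "steps": [
    [0,0,0,0,0,0],
    [0,0,0,0,0,0],
    [0,0,0,0,0,0],
    [0,0,0,0,0,0],
    [0,0,0,0,0,0],
    [0,0,0,0,0,0],
    [0,0,0,0,0,0],
    [0,0,0,0,0,0],
    [0,0,0,0,0,0],
    [0,0,0,0,0,0]
  ],
  "fingers": 1,
  "force": 10
}}

```text
time: 10.45
position: [399.6, -355.3, 286.4]
orientation: [0.145, 0.655, 0.724, 0.16]
ft_force: [-0.1, -0.2, 0.8]
grip_width: 27.7
```

```bash
python3 -c "
from h import *
rep(np.array([399.8,-353.7,282.6]),fr(5.5,25),0);s=manip.state();print(s['ft_force'],s['ft_torque'],s['grip_width']);wrist('w2')"
```

```text
[ 399.56 -355.3   286.35] [ 0.01  0.19  0.8   2.   -0.67  0.83  1.31]
back 0 tool shift full-scale [ 0.04 -0.03  0.09] turn full-scale [-0. -0.  0.] |turn| deg 0.3
[-0.09 -0.16  0.81] [-0.21  0.58 -0.06] 27.71776356186784
```

Request:
{"op": "move_arm", "data": {
  "steps": [
    [0,0,0,0,0,0],
    [0,0,0,0,0,0],
    [0,0,0,0,0,0],
    [0,0,0,0,0,0],
    [0,0,0,0,0,0],
    [0,0,0,0,0,0],
    [0,0,0,0,0,0],
    [0,0,0,0,0,0],
    [0,0,0,0,0,0],
    [0,0,0,0,0,0]
  ],
  "force": 60
}}

```text
time: 11.33
position: [399.5, -355.3, 286.3]
orientation: [0.145, 0.655, 0.724, 0.16]
ft_force: [0.6, -0.7, -1.0]
grip_width: 21.7
```

```bash
python3 -c "
from h import *
rep(np.array([399.8,-353.7,282.6]),fr(5.5,25),0);s=manip.state();print(s['ft_force'],s['ft_torque'],s['grip_width']);wrist('w2')"
```

```text
[ 399.53 -355.3   286.32] [ 0.01  0.19  0.8   2.   -0.67  0.83  1.31]
back 0 tool shift full-scale [ 0.04 -0.03  0.09] turn full-scale [-0. -0.  0.] |turn| deg 0.3
[ 0.63 -0.7  -0.98] [-0.14  0.53  0.07] 21.72729217344609
```

View pics/w2.png

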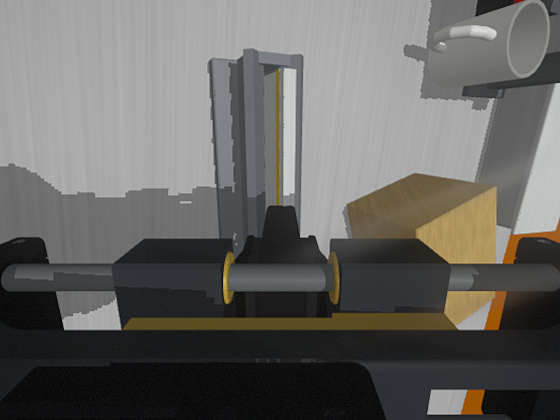

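Gripped (21.7 mm, handle centred between the pads). Wrist view: the blade stands in its groove at columns 283-296, and the gripper's wide side lies along the jaws. Storing the grasp pose, then lifting straight up.

```bash
python3 - <<'E'
from h import *
T=pose();np.save("grasp.npy",T)
h=T[:3,1].copy();h[2]=0;yaw=np.degrees(np.arctan2(h[1],h[0]));h/=np.linalg.norm(h)
g=T[:3,3]+164*T[:3,2];t=(g[2]-57)/-T[2,2];a=g+t*T[:3,2]
Tr=np.eye(4);Tr[:3,:3]=R.from_euler("z",yaw,degrees=True).as_matrix();Tr[:3,3]=[a[0],a[1],12]
np.save("X.npy",np.linalg.inv(T)@Tr);print(yaw,Tr[:3,3],np.degrees(np.arcsin(T[2,1])),T[2,0])
E
cat >> h.py <<'E'
from pathlib import Path
def X(): return np.load("X.npy")
def ruler(): return pose()@X()
F=np.array([737.2,15.9,0]);
def Rr(yaw): return R.from_euler("z",yaw,degrees=True).as_matrix()
def goal_tool(dx,dy,h,tilt,yaw=6.3):
    "tool pose for the ruler's lower front edge centre at dx,dy from fence centre, height h, leaning back by tilt"
    Rm=Rr(yaw)@R.from_euler("y",-tilt,degrees=True).as_matrix()
    T=np.eye(4);T[:3,:3]=Rm;T[:3,3]=F+Rr(yaw)@np.array([dx,dy,h])-Rm@np.array([5,0,0])
    return T@np.linalg.inv(X())
def edge(yaw=6.3):
    T=ruler();p=T[:3,:3]@np.array([5,0,0])+T[:3,3];return np.round(Rr(yaw).T@(p-F),1),"ruler yaw %.2f tilt %.1f"%(np.degrees(np.arctan2(-T[0,1],T[1,1])),np.degrees(np.arctan2(-T[0,2],T[2,2])))
E
```

```text
5.799411352854591 [ 505.3778795  -344.72074992   12.        ] 24.880436479522793 -0.000707274280661141
```

Request:
{"op": "move_arm", "data": {
  "steps": [
    [0,0.04,-0.09,0,0,0],
    [0,0.08,-0.17,0,0,0],
    [0,0.15,-0.32,0,0,0],
    [0,0.15,-0.32,0,0,0],
    [0,0.15,-0.32,0,0,0],
    [0,0.15,-0.32,0,0,0],
    [0,0.15,-0.32,0,0,0],
    [0,0.15,-0.32,0,0,0],
    [0,0,0,0,0,0],
    [0,0,0,0,0,0]
  ]
}}

```text
time: 12.22
position: [398.7, -353.9, 387.7]
orientation: [0.142, 0.656, 0.725, 0.158]
ft_force: [-0.3, 0.9, -3.9]
grip_width: 21.4
```

```bash
python3 - <<'E'
from h import *
s=manip.state();print(s['time'],s['ft_force'],s['ft_torque'],s['grip_width'])
print(ruler()[:3,3],edge())
for a in((-165,0,130,0),(-165,0,130,12),(-165,0,22,12)):
    G=goal_tool(*a);print(a);rep(G[:3,3],G[:3,:3],0)
E
```

```text
12.2167 [-0.31688137  0.89462241 -3.9275206 ] [-0.14431583  0.84769988 -0.0197743 ] 21.365770991914793
[ 502.87337312 -342.64714926  112.80131661] (array([-267.3, -330.7,  112.8]), 'ruler yaw 5.77 tilt -0.4')
(-165, 0, 130, 0)
[ 398.73 -353.87  387.74] [-0.07  0.03  0.84  1.89 -0.42  0.98  1.06]
back 0 tool shift full-scale [8.29 2.38 0.66] turn full-scale [-0.    0.   -0.01] |turn| deg 0.7
(-165, 0, 130, 12)
[ 398.73 -353.87  387.74] [-0.07  0.03  0.84  1.89 -0.42  0.98  1.06]
back 0 tool shift full-scale [8.28 0.84 0.75] turn full-scale [-0.14  0.   -0.01] |turn| deg 12.4
(-165, 0, 22, 12)
[ 398.73 -353.87  387.74] [-0.07  0.03  0.84  1.89 -0.42  0.98  1.06]
back 0 tool shift full-scale [ 8.27 -0.29  3.2 ] turn full-scale [-0.14  0.   -0.01] |turn| deg 12.4
```

Request:
{"op": "move_arm", "data": {
  "steps": [
    [0.6,0.06,0.05,-0.01,0,0],
    [0.85,0.09,0.08,-0.017,0,-0.001],
    [0.9,0.09,0.08,-0.017,0,-0.001],
    [0.9,0.09,0.08,-0.017,0,-0.001],
    [0.9,0.09,0.08,-0.017,0,-0.001],
    [0.9,0.09,0.08,-0.017,0,-0.001],
    [0.9,0.09,0.08,-0.017,0,-0.001],
    [0.9,0.09,0.08,-0.017,0,-0.001],
    [0.7,0.09,0.08,-0.01,0,0],
    [0.3,0.04,0,0,0,0]
  ]
}}

```text
time: 13.05
position: [402.7, -26.4, 369.4]
orientation: [0.213, 0.635, 0.705, 0.234]
ft_force: [0.3, 0.3, -2.2]
grip_width: 21.7
```

```bash
cat > q.py <<'E'
import sys
from h import *
np.set_printoptions(precision=2,suppress=True)
s=manip.state();print(s['time'],s['ft_force'],s['ft_torque'],s['grip_width']);print(edge())
for a in sys.argv[1:]:
    G=goal_tool(*map(float,a.split(",")));print(a);rep(G[:3,3],G[:3,:3],0)
E
python3 q.py=-1 2>/dev/null; python3 q.py -165,0,130,12 -165,0,22,12
```

```text
13.05 [ 0.33  0.31 -2.15] [-0.2   1.31  0.  ] 21.657312242253138
(array([-171.3,   -7.3,  124.1]), 'ruler yaw 5.97 tilt 11.9')
-165,0,130,12
[402.73 -26.43 369.37] [-0.13 -0.37  0.08  2.3  -0.01  0.57  0.07]
back 0 tool shift full-scale [ 0.14  0.21 -0.02] turn full-scale [-0.  0. -0.] |turn| deg 0.4
-165,0,22,12
[402.73 -26.43 369.37] [-0.13 -0.37  0.08  2.3  -0.01  0.57  0.07]
back 0 tool shift full-scale [ 0.15 -1.41  2.14] turn full-scale [-0.  0. -0.] |turn| deg 0.4
```

Request:
{"op": "move_arm", "data": {
  "steps": [
    [0.05,0.1,0.15,0,0,0],
    [0.05,0,0.2,0,0,0],
    [0.05,-0.15,0.28,0,0,0],
    [0,-0.18,0.28,0,0,0],
    [0,-0.18,0.28,0,0,0],
    [0,-0.18,0.28,0,0,0],
    [0,-0.18,0.28,0,0,0],
    [0,-0.18,0.28,0,0,0],
    [0,-0.18,0.25,0,0,0],
    [0,0,0,0,0,0]
  ]
}}

```text
time: 13.88
position: [419.7, -23.8, 254.0]
orientation: [0.208, 0.639, 0.705, 0.226]
ft_force: [-0.8, 0.1, -3.0]
grip_width: 21.4
```

```bash
python3 q.py -152,0,22,12; python3 -c "
from h import *
import cv2
d=manip.get_image('top');im=d['image'][:,:,::-1];cv2.imwrite('pics/t2c.png',cv2.resize(im[135:255,205:345],(700,600),interpolation=cv2.INTER_CUBIC))"
```

```text
13.8833 [-0.77  0.09 -2.98] [-0.19  1.38  0.07] 21.370648812819375
(array([-158.5,   -7.9,    5.8]), 'ruler yaw 5.54 tilt 10.9')
-152,0,22,12
[419.68 -23.77 253.99] [-0.15 -0.14  0.11  2.4  -0.05  0.26  0.1 ]
back 0 tool shift full-scale [ 0.12  0.23 -0.24] turn full-scale [-0.01  0.01 -0.01] |turn| deg 1.3
```

View pics/t2c.png

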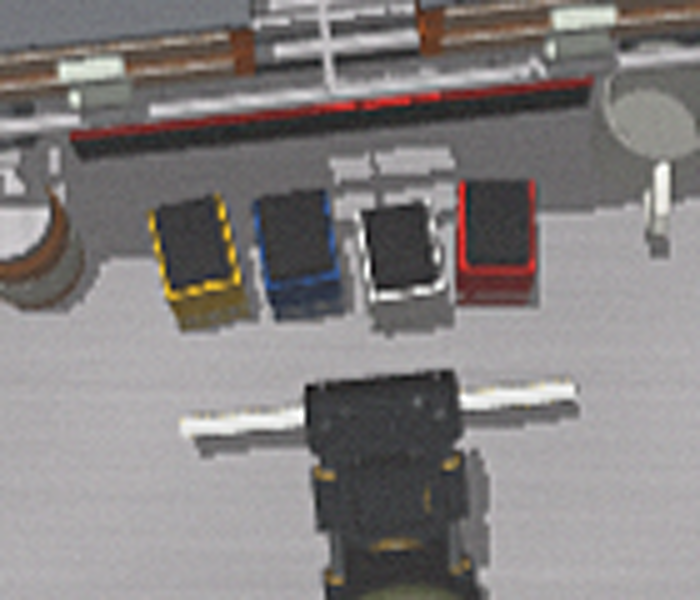

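Top crop: the blade, at crop columns 180-578, stands clear in front of the tins at columns 150-537. It sits about 9 mm too far toward -y and somewhat low, so I'm correcting that and starting the push.

Request:
{"op": "move_arm", "data": {
  "steps": [
    [0.07,0.08,-0.1,-0.004,0.003,-0.004],
    [0.07,0.08,-0.1,-0.004,0.003,-0.004],
    [0.06,0.08,-0.08,-0.004,0.003,-0.004],
    [0.03,0,0,0,0,0],
    [0,0.12,0.09,0,0,0],
    [0,0.12,0.09,0,0,0],
    [0,0.12,0.09,0,0,0],
    [0,0.12,0.09,0,0,0],
    [0,0.12,0.09,0,0,0],
    [0,0,0,0,0,0]
  ]
}}

```text
time: 14.77
position: [455.0, -10.5, 275.2]
orientation: [0.214, 0.628, 0.709, 0.238]
ft_force: [-0.1, 0.2, -2.9]
grip_width: 21.6
```

```bash
python3 q.py -100,2,22,12
```

```text
14.7667 [-0.05  0.21 -2.85] [-0.17  1.29  0.01] 21.626787888572743
(array([-115.3,    5.3,   31.5]), 'ruler yaw 6.92 tilt 12.5')
-100,2,22,12
[454.95 -10.5  275.19] [-0.18 -0.1   0.11  2.31 -0.07  0.27  0.11]
back 0 tool shift full-scale [-0.07  0.22  0.42] turn full-scale [ 0.01 -0.    0.01] |turn| deg 0.8
```

Request:
{"op": "move_arm", "data": {
  "steps": [
    [-0.02,0.04,0.09,0.003,0,0.002],
    [-0.02,0.04,0.09,0.003,0,0.002],
    [-0.02,0.05,0.08,0,0,0.002],
    [0,0.05,0.08,0,0,0.002],
    [0,0.07,0.06,0,0,0],
    [0,0.07,0.06,0,0,0],
    [0,0.07,0.06,0,0,0],
    [0,0.07,0.06,0,0,0],
    [0,0,0,0,0,0],
    [0,0,0,0,0,0]
  ]
}}

```text
time: 15.6
position: [483.1, -10.4, 261.3]
orientation: [0.204, 0.636, 0.708, 0.231]
ft_force: [-1.5, -0.5, -1.4]
grip_width: 21.7
```

```bash
python3 q.py -80,2,22,12
```

```text
15.6 [-1.52 -0.5  -1.39] [-0.26  1.75  0.02] 21.69319915516822
(array([-93.9,   2.6,  13.3]), 'ruler yaw 6.20 tilt 10.9')
-80,2,22,12
[483.06 -10.44 261.34] [-0.19 -0.    0.12  2.25 -0.12  0.27  0.15]
back 0 tool shift full-scale [0.01 0.28 0.02] turn full-scale [-0.01 -0.   -0.  ] |turn| deg 1.1
```

Request:
{"op": "move_arm", "data": {
  "steps": [
    [0,0.05,0,-0.003,0,0],
    [0,0.05,0,-0.003,0,0],
    [0,0.05,0,-0.003,0,0],
    [0,0.05,0.01,-0.002,0,0],
    [0,0.05,0.02,0,0,0],
    [0,0.05,0.02,0,0,0],
    [0,0.05,0.03,0,0,0],
    [0,0.05,0.03,0,0,0],
    [0,0,0,0,0,0],
    [0,0,0,0,0,0]
  ]
}}

```text
time: 16.43
position: [496.0, -9.0, 262.6]
orientation: [0.205, 0.636, 0.707, 0.232]
ft_force: [-5.7, 0.5, -2.2]
grip_width: 22.0
```

```bash
python3 q.py -60,2,22,12; python3 -c "
from h import *
import cv2
d=manip.get_image('top');im=d['image'][:,:,::-1];cv2.imwrite('pics/t3c.png',cv2.resize(im[135:235,205:345],(784,560),interpolation=cv2.INTER_CUBIC))"
```

```text
16.4333 [-5.7  0.5 -2.2] [-0.4   2.93 -0.03] 21.964887437012585
(array([-80. ,   2.8,  15.1]), 'ruler yaw 6.21 tilt 11.1')
-60,2,22,12
[495.95  -9.03 262.59] [-0.19  0.02  0.12  2.23 -0.13  0.27  0.16]
back 0 tool shift full-scale [0.02 0.4  0.15] turn full-scale [-0.01 -0.   -0.  ] |turn| deg 0.9
```

View pics/t3c.png

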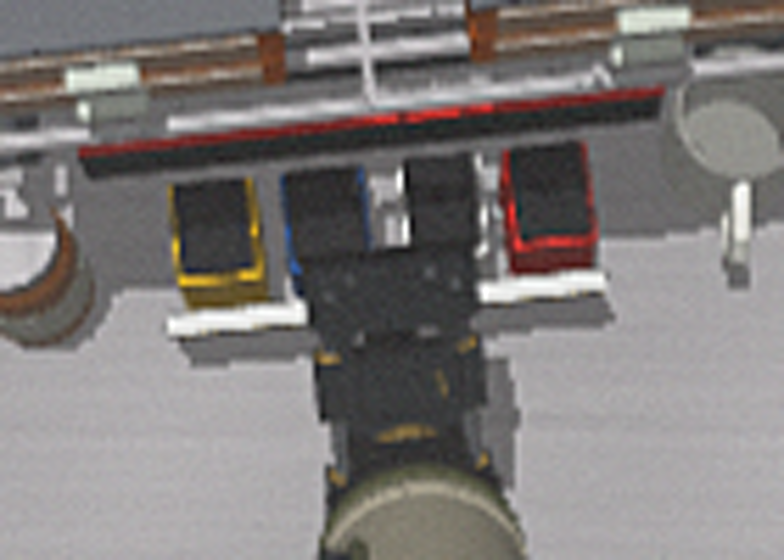

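All four tins now sit flush on the blade, with 5.7 N sliding drag, and the fence is still clear. Continuing slowly.

Request:
{"op": "move_arm", "data": {
  "steps": [
    [0,0.06,0.01,-0.003,0,0],
    [0,0.06,0.02,-0.003,0,0],
    [0,0.06,0.03,-0.003,0,0],
    [0,0.06,0.03,0,0,0],
    [0,0.06,0.03,0,0,0],
    [0,0.06,0.03,0,0,0],
    [0,0.06,0.03,0,0,0],
    [0,0.06,0.03,0,0,0],
    [0,0,0,0,0,0],
    [0,0,0,0,0,0]
  ]
}}

```text
time: 17.32
position: [517.1, -6.7, 266.3]
orientation: [0.208, 0.635, 0.706, 0.236]
ft_force: [-5.6, -0.1, -5.7]
grip_width: 21.4
```

```bash
python3 q.py -52,2,22,12
```

```text
17.3167 [-5.63 -0.11 -5.69] [-0.43  3.15 -0.  ] 21.35687246348472
(array([-56. ,   2.8,  20.6]), 'ruler yaw 6.22 tilt 11.7')
-52,2,22,12
[517.08  -6.69 266.31] [-0.19  0.06  0.12  2.18 -0.15  0.26  0.17]
back 0 tool shift full-scale [0.01 0.08 0.03] turn full-scale [-0. -0. -0.] |turn| deg 0.4
```

Request:
{"op": "move_arm", "data": {
  "steps": [
    [0,0.025,0.015,0,0,0],
    [0,0.025,0.015,0,0,0],
    [0,0.025,0.015,0,0,0],
    [0,0.025,0.015,0,0,0],
    [0,0,0,0,0,0],
    [0,0,0,0,0,0],
    [0,0,0,0,0,0],
    [0,0,0,0,0,0],
    [0,0,0,0,0,0],
    [0,0,0,0,0,0]
  ]
}}

```text
time: 18.15
position: [521.7, -6.2, 266.6]
orientation: [0.208, 0.635, 0.706, 0.236]
ft_force: [-4.3, 0.2, -4.6]
grip_width: 21.7
```

```bash
python3 q.py -50,2,22,12
```

```text
18.15 [-4.33  0.17 -4.63] [-0.45  3.06 -0.05] 21.663940598314692
(array([-51.8,   2.9,  20.7]), 'ruler yaw 6.21 tilt 11.6')
-50,2,22,12
[521.68  -6.21 266.63] [-0.19  0.07  0.12  2.17 -0.15  0.27  0.17]
back 0 tool shift full-scale [ 0.01  0.02 -0.  ] turn full-scale [-0. -0. -0.] |turn| deg 0.5
```

Request:
{"op": "move_arm", "data": {
  "steps": [
    [0,0.025,0.015,0,0,0],
    [0,0.025,0.015,0,0,0],
    [0,0.025,0.015,0,0,0],
    [0,0,0,0,0,0],
    [0,0,0,0,0,0],
    [0,0,0,0,0,0],
    [0,0,0,0,0,0],
    [0,0,0,0,0,0],
    [0,0,0,0,0,0],
    [0,0,0,0,0,0]
  ]
}}

```text
time: 18.98
position: [524.1, -6.2, 267.3]
orientation: [0.206, 0.635, 0.706, 0.235]
ft_force: [-4.7, -0.4, -4.1]
grip_width: 21.7
```

```bash
python3 q.py -48,2,22,12
```

```text
18.9833 [-4.72 -0.45 -4.14] [-0.41  3.17 -0.01] 21.651675247047994
(array([-50.1,   2.9,  20.9]), 'ruler yaw 6.19 tilt 11.4')
-48,2,22,12
[524.13  -6.17 267.31] [-0.19  0.08  0.12  2.16 -0.15  0.27  0.17]
back 0 tool shift full-scale [0.02 0.   0.01] turn full-scale [-0.01 -0.   -0.  ] |turn| deg 0.6
```

Request:
{"op": "move_arm", "data": {
  "steps": [
    [0,0.03,0.02,-0.002,0,0],
    [0,0.03,0.02,-0.002,0,0],
    [0,0.03,0.02,-0.001,0,0],
    [0,0,0,0,0,0],
    [0,0,0,0,0,0],
    [0,0,0,0,0,0],
    [0,0,0,0,0,0],
    [0,0,0,0,0,0],
    [0,0,0,0,0,0],
    [0,0,0,0,0,0]
  ]
}}

```text
time: 19.82
position: [525.9, -6.3, 266.9]
orientation: [0.206, 0.636, 0.706, 0.235]
ft_force: [-5.1, -0.8, -3.0]
grip_width: 21.6
```

```bash
python3 q.py -46,2,22,12
```

```text
19.8167 [-5.14 -0.77 -2.97] [-0.42  3.12  0.04] 21.62381639321418
(array([-48.4,   2.8,  20.5]), 'ruler yaw 6.19 tilt 11.4')
-46,2,22,12
[525.88  -6.32 266.93] [-0.18  0.08  0.12  2.16 -0.16  0.27  0.18]
back 0 tool shift full-scale [0.03 0.02 0.  ] turn full-scale [-0.01 -0.   -0.  ] |turn| deg 0.7
```

Request:
{"op": "move_arm", "data": {
  "steps": [
    [0.005,0.035,0.02,-0.002,0,0],
    [0.005,0.035,0.02,-0.002,0,0],
    [0.005,0.035,0.02,-0.001,0,0],
    [0,0.035,0.02,0,0,0],
    [0,0,0,0,0,0],
    [0,0,0,0,0,0],
    [0,0,0,0,0,0],
    [0,0,0,0,0,0],
    [0,0,0,0,0,0],
    [0,0,0,0,0,0]
  ]
}}

```text
time: 20.65
position: [528.0, -6.4, 266.5]
orientation: [0.204, 0.637, 0.706, 0.234]
ft_force: [-5.9, -1.0, -3.6]
grip_width: 22.2
```

```bash
python3 q.py -44,2,22,12
```

```text
20.65 [-5.95 -1.03 -3.55] [-0.4   3.1   0.09] 22.203841744183972
(array([-47.7,   2.8,  19.2]), 'ruler yaw 6.15 tilt 11.1')
-44,2,22,12
[528.04  -6.43 266.52] [-0.18  0.09  0.12  2.15 -0.16  0.28  0.18]
back 0 tool shift full-scale [ 0.04  0.02 -0.01] turn full-scale [-0.01 -0.01 -0.01] |turn| deg 1.0
```

Request:
{"op": "move_arm", "data": {
  "steps": [
    [0.005,0.05,0.03,-0.003,0,0],
    [0.005,0.05,0.03,-0.003,0,0],
    [0.005,0.05,0.03,-0.003,0,0],
    [0,0.05,0.03,-0.002,0,0],
    [0,0,0,0,0,0],
    [0,0,0,0,0,0],
    [0,0,0,0,0,0],
    [0,0,0,0,0,0],
    [0,0,0,0,0,0],
    [0,0,0,0,0,0]
  ]
}}

```text
time: 21.48
position: [530.4, -6.8, 264.5]
orientation: [0.201, 0.638, 0.706, 0.233]
ft_force: [-6.4, -0.1, -3.5]
grip_width: 21.7
```

```bash
python3 q.py -44,2,22,12;  python3 -c "
from h import *
import cv2
d=manip.get_image('top');im=d['image'][:,:,::-1];cv2.imwrite('pics/t4c.png',cv2.resize(im[135:235,205:345],(784,560),interpolation=cv2.INTER_CUBIC))"
```

```text
21.4833 [-6.44 -0.1  -3.54] [-0.41  3.18  0.12] 21.674220752233875
(array([-46.6,   2.8,  16.4]), 'ruler yaw 6.12 tilt 10.8')
-44,2,22,12
[530.35  -6.83 264.52] [-0.18  0.09  0.12  2.14 -0.17  0.28  0.19]
back 0 tool shift full-scale [ 0.05  0.   -0.08] turn full-scale [-0.01 -0.01 -0.01] |turn| deg 1.3
```

View pics/t4c.png

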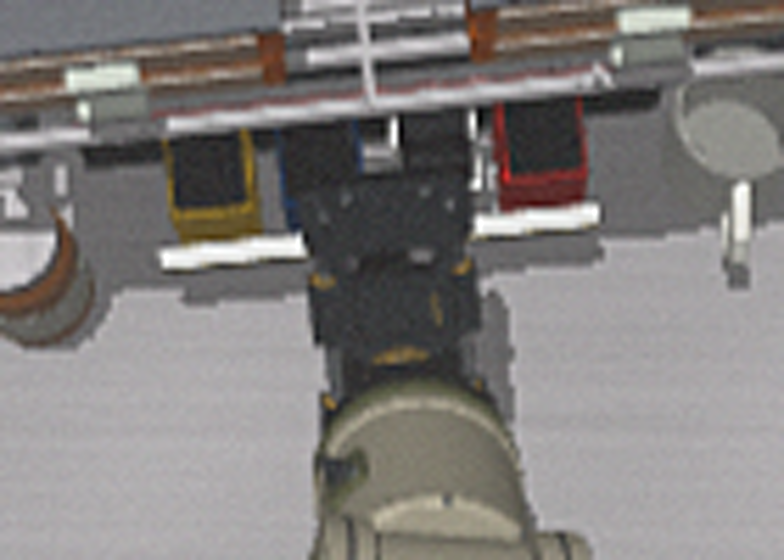

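```bash
python3 -c "
import cv2
a=cv2.imread('pics/t3c.png');b=cv2.imread('pics/t4c.png')
for c in(120,145,625,645):
  for n,i in(('before',a),('now',b)):
    print(c,n,[(r,int(i[r,c].mean())) for r in range(80 if c>300 else 130,135 if c>300 else 190,3)])"
```

```text
120 before [(130, 117), (133, 119), (136, 115), (139, 113), (142, 109), (145, 91), (148, 72), (151, 65), (154, 60), (157, 50), (160, 45), (163, 48), (166, 48), (169, 43), (172, 52), (175, 70), (178, 93), (181, 108), (184, 112), (187, 107)]
120 now [(130, 110), (133, 110), (136, 111), (139, 109), (142, 102), (145, 73), (148, 46), (151, 45), (154, 49), (157, 40), (160, 42), (163, 58), (166, 85), (169, 106), (172, 118), (175, 113), (178, 110), (181, 108), (184, 109), (187, 110)]
145 before [(130, 103), (133, 99), (136, 95), (139, 84), (142, 73), (145, 68), (148, 63), (151, 53), (154, 46), (157, 47), (160, 49), (163, 48), (166, 48), (169, 49), (172, 62), (175, 80), (178, 96), (181, 104), (184, 109), (187, 108)]
145 now [(130, 101), (133, 98), (136, 95), (139, 75), (142, 53), (145, 42), (148, 43), (151, 44), (154, 48), (157, 47), (160, 56), (163, 71), (166, 92), (169, 108), (172, 114), (175, 110), (178, 105), (181, 101), (184, 101), (187, 104)]
625 before [(80, 116), (83, 107), (86, 92), (89, 80), (92, 73), (95, 71), (98, 66), (101, 51), (104, 42), (107, 45), (110, 47), (113, 45), (116, 45), (119, 49), (122, 69), (125, 92), (128, 107), (131, 110), (134, 108)]
625 now [(80, 116), (83, 106), (86, 87), (89, 65), (92, 47), (95, 40), (98, 38), (101, 34), (104, 37), (107, 46), (110, 65), (113, 82), (116, 100), (119, 109), (122, 113), (125, 111), (128, 107), (131, 104), (134, 105)]
645 before [(80, 109), (83, 103), (86, 96), (89, 84), (92, 71), (95, 63), (98, 55), (101, 44), (104, 39), (107, 43), (110, 41), (113, 33), (116, 42), (119, 64), (122, 95), (125, 115), (128, 119), (131, 110), (134, 107)]
645 now [(80, 107), (83, 101), (86, 89), (89, 61), (92, 38), (95, 39), (98, 44), (101, 39), (104, 40), (107, 47), (110, 67), (113, 90), (116, 107), (119, 107), (122, 107), (125, 105), (128, 105), (131, 106), (134, 104)]
```

The red fence edge has receded by the same amount at both ends, 11 crop px or about 5.6 mm, which means roughly 12-13 N and square. The FT reads 6.4 N because tin friction carries the rest. It's pressed enough, so I'm backing off gently.

Request:
{"op": "move_arm", "data": {
  "steps": [
    [0,0,0,0,0,0],
    [0,-0.03,-0.02,0,0,0],
    [0,-0.03,-0.02,0,0,0],
    [0,-0.03,-0.02,0,0,0],
    [0,-0.03,-0.02,0,0,0],
    [0,-0.04,-0.03,0,0,0],
    [0,-0.04,-0.03,0,0,0],
    [0,-0.06,-0.045,0,0,0],
    [0,-0.08,-0.06,0,0,0],
    [0,-0.1,-0.08,0,0,0]
  ]
}}

```text
time: 22.37
position: [511.9, -8.8, 270.0]
orientation: [0.207, 0.636, 0.704, 0.239]
ft_force: [-0.2, -0.6, -2.4]
grip_width: 21.9
```

```bash
python3 q.py -150,0,35,12
```

```text
22.3667 [-0.22 -0.64 -2.36] [-0.24  1.3   0.02] 21.880527145307237
(array([-60.9,   2.5,  24.7]), 'ruler yaw 6.13 tilt 11.8')
-150,0,35,12
[511.88  -8.77 270.02] [-0.18  0.04  0.12  2.19 -0.16  0.27  0.18]
back 0 tool shift full-scale [-0.   -1.64 -1.54] turn full-scale [-0.   -0.01 -0.01] |turn| deg 0.7
```

Request:
{"op": "move_arm", "data": {
  "steps": [
    [0,-0.13,-0.1,0,0,0],
    [0,-0.15,-0.12,0,0,0],
    [0,-0.15,-0.12,0,0,0],
    [0,-0.15,-0.12,0,0,0],
    [0,-0.15,-0.12,0,0,0],
    [0,-0.15,-0.12,0,0,0],
    [0,-0.05,-0.04,0,0,0],
    [0,0,0,0,0,0],
    [0,0,0,0,0,0],
    [0,0,0,0,0,0]
  ]
}}

```text
time: 23.2
position: [457.7, -14.8, 271.9]
orientation: [0.208, 0.636, 0.704, 0.239]
ft_force: [0.6, 0.6, -3.0]
grip_width: 21.7
```

```bash
python3 q.py -100,0,130,12;  python3 -c "
from h import *
import cv2
d=manip.get_image('top');im=d['image'][:,:,::-1];cv2.imwrite('pics/t5c.png',cv2.resize(im[135:235,205:345],(784,560),interpolation=cv2.INTER_CUBIC))"
```

```text
23.2 [ 0.55  0.62 -3.03] [-0.26  1.3  -0.04] 21.685163037275693
(array([-115.1,    2.3,   26.9]), 'ruler yaw 6.09 tilt 11.9')
-100,0,130,12
[457.66 -14.84 271.94] [-0.17 -0.08  0.11  2.31 -0.12  0.28  0.15]
back 0 tool shift full-scale [ 0.03  1.86 -1.84] turn full-scale [ 0.   -0.01 -0.01] |turn| deg 0.7
```

View pics/t5c.png

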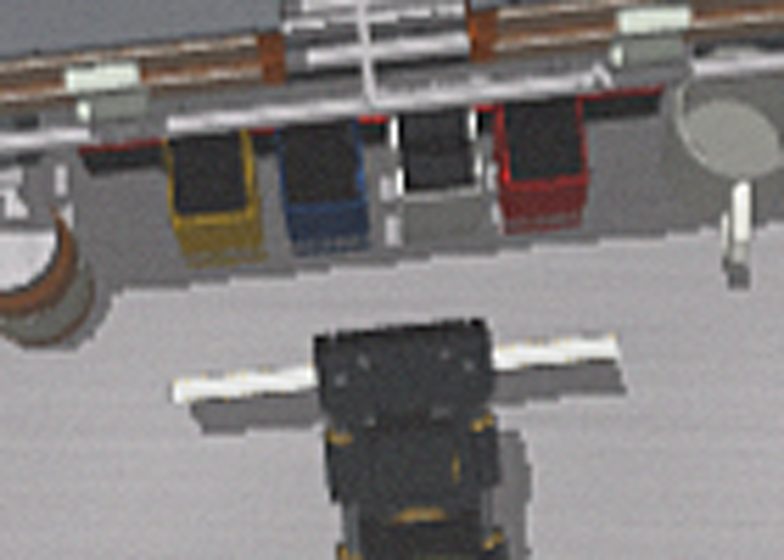

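The crop shows the four tins in one straight line parallel to the fence, with front bottom edges running from (190,265) to (583,228) and the fence sprung back. Returning the ruler now.

Request:
{"op": "move_arm", "data": {
  "steps": [
    [0,0.12,-0.16,0,0,0],
    [0,0.19,-0.25,0,0,0],
    [0,0.19,-0.25,0,0,0],
    [0,0.19,-0.25,0,0,0],
    [0,0.19,-0.25,0,0,0],
    [0,0.19,-0.25,0,0,0],
    [0,0.19,-0.25,0,0,0],
    [-0.2,0.1,-0.1,0,0,0],
    [-0.6,0,0,0,0,0],
    [-0.8,0,0,0,0,0]
  ]
}}

```text
time: 24.08
position: [468.0, -75.5, 370.2]
orientation: [0.208, 0.632, 0.707, 0.24]
ft_force: [0.6, -0.5, -2.8]
grip_width: 21.6
```

```bash
cat > r.py <<'E'
import sys
from h import *
T=np.load("grasp.npy")
np.set_printoptions(precision=2,suppress=True);s=manip.state();print(s['time'],s['ft_force'],s['ft_torque'],s['grip_width'])
o=ruler();print("ruler",o[:3,3],edge()[1])
for a in sys.argv[1:]:
    print("above",a);rep(T[:3,3]+[0,0,float(a)],T[:3,:3],0)
E
python3 r.py 110
```

```text
24.0833 [ 0.6  -0.48 -2.82] [-0.18  1.3   0.04] 21.578152085324376
ruler [628.34 -54.77 124.34] ruler yaw 6.60 tilt 12.0
above 110
[468.05 -75.46 370.18] [-0.16 -0.19  0.25  2.16 -0.17  0.54  0.33]
back 0 tool shift full-scale [-6.75 -1.57 -2.08] turn full-scale [ 0.14 -0.01  0.  ] |turn| deg 12.2
```

Request:
{"op": "move_arm", "data": {
  "steps": [
    [-0.8,-0.15,-0.3,0.015,0,0],
    [-0.8,-0.17,-0.3,0.017,0,0],
    [-0.8,-0.17,-0.25,0.017,0,0],
    [-0.8,-0.17,-0.25,0.017,0,0],
    [-0.8,-0.17,-0.2,0.017,0,0],
    [-0.8,-0.17,-0.2,0.017,0,0],
    [-0.8,-0.17,-0.2,0.017,0,0],
    [-0.7,-0.17,-0.15,0.015,0,0],
    [-0.3,-0.1,-0.1,0,0,0],
    [0,0,0,0,0,0]
  ]
}}

```text
time: 24.92
position: [403.8, -368.3, 416.1]
orientation: [0.146, 0.65, 0.728, 0.161]
ft_force: [0.8, 0.2, -2.3]
grip_width: 21.7
```

```bash
python3 r.py 110 60
```

```text
24.9167 [ 0.76  0.17 -2.33] [-0.21  0.95 -0.04] 21.72036644330434
ruler [ 510.71 -357.16  142.2 ] ruler yaw 6.48 tilt 0.3
above 110
[ 403.8  -368.3   416.07] [ 0.02  0.05  0.76  1.82 -0.43  1.04  1.07]
back 0 tool shift full-scale [ 0.34 -0.27  0.42] turn full-scale [ 0.   -0.    0.01] |turn| deg 0.7
above 60
[ 403.8  -368.3   416.07] [ 0.02  0.05  0.76  1.82 -0.43  1.04  1.07]
back 0 tool shift full-scale [ 0.34 -0.8   1.55] turn full-scale [ 0.   -0.    0.01] |turn| deg 0.7
```

Request:
{"op": "move_arm", "data": {
  "steps": [
    [0.1,-0.12,0.15,0,0,0.003],
    [0.1,-0.15,0.22,0,0,0.003],
    [0.08,-0.15,0.25,0,0,0.002],
    [0,-0.13,0.25,0,0,0],
    [0,-0.12,0.25,0,0,0],
    [0,-0.1,0.22,0,0,0],
    [0,0,0,0,0,0],
    [0,0,0,0,0,0],
    [0,0,0,0,0,0],
    [0,0,0,0,0,0]
  ]
}}

```text
time: 25.75
position: [398.7, -351.2, 347.5]
orientation: [0.143, 0.653, 0.726, 0.163]
ft_force: [0.0, -0.2, -2.8]
grip_width: 21.5
```

```bash
python3 r.py 50 -0; python3 - <<'E'
from h import *
import cv2
d=wrist("w3");im=cv2.imread("pics/w3.png")
cv2.imwrite("pics/w3c.png",cv2.resize(im[20:260,200:320],(400,800),interpolation=cv2.INTER_CUBIC)[:600])
T=ruler()
for p in[(-5,110,60),(5,110,60),(-5,40,60),(5,40,60),(-5,110,0)]:print("pred",p,proj(d,(T@np.r_[p,1])[:3]))
E
```

```text
25.75 [ 0.03 -0.23 -2.8 ] [-0.16  0.86  0.  ] 21.529587836491064
ruler [ 505.14 -338.56   73.5 ] ruler yaw 6.13 tilt 0.1
above 50
[ 398.68 -351.2   347.49] [ 0.03  0.08  0.75  1.95 -0.5   0.91  1.14]
back 0 tool shift full-scale [-0.11 -0.11  0.26] turn full-scale [ 0. -0.  0.] |turn| deg 0.5
above -0
[ 398.68 -351.2   347.49] [ 0.03  0.08  0.75  1.95 -0.5   0.91  1.14]
back 0 tool shift full-scale [-0.11 -0.64  1.39] turn full-scale [ 0. -0.  0.] |turn| deg 0.5
pred (-5, 110, 60) [283.242972    68.69564464]
pred (5, 110, 60) [296.29451194  69.8535184 ]
pred (-5, 40, 60) [283.15579517 171.53165564]
pred (5, 40, 60) [295.12741001 170.71657209]
pred (-5, 110, 0) [253.32018466  81.02339593]
```

View pics/w3c.png

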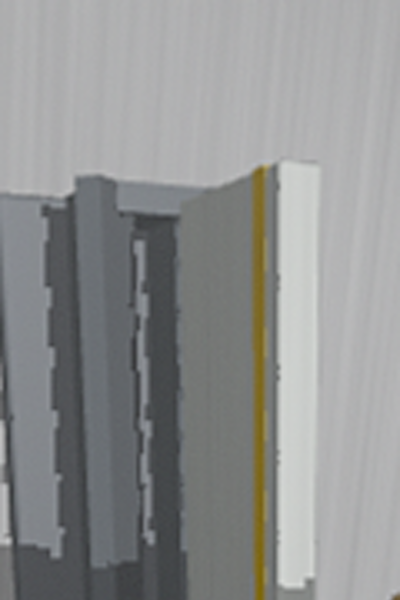

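No slip: the blade end sits at (284,69)-(296,69), as predicted. Aligning above the groove.

Request:
{"op": "move_arm", "data": {
  "steps": [
    [-0.05,-0.04,0.09,0,0,0.002],
    [-0.04,-0.04,0.09,0,0,0.001],
    [-0.02,-0.03,0.06,0,0,0.001],
    [0,0,0,0,0,0],
    [0,0,0,0,0,0],
    [0,0,0,0,0,0],
    [0,0,0,0,0,0],
    [0,0,0,0,0,0],
    [0,0,0,0,0,0],
    [0,0,0,0,0,0]
  ]
}}

```text
time: 26.63
position: [399.6, -356.9, 337.4]
orientation: [0.144, 0.655, 0.723, 0.163]
ft_force: [-0.2, -0.8, -3.2]
grip_width: 21.8
```

```bash
python3 r.py 50 20
```

```text
26.6333 [-0.2  -0.79 -3.19] [-0.23  0.91 -0.  ] 21.827975803150746
ruler [ 506.76 -344.75   63.68] ruler yaw 5.72 tilt 0.3
above 50
[ 399.6  -356.93  337.41] [ 0.04  0.11  0.76  1.95 -0.54  0.9   1.17]
back 0 tool shift full-scale [ 0.04 -0.01  0.02] turn full-scale [ 0. -0. -0.] |turn| deg 0.5
above 20
[ 399.6  -356.93  337.41] [ 0.04  0.11  0.76  1.95 -0.54  0.9   1.17]
back 0 tool shift full-scale [ 0.04 -0.33  0.7 ] turn full-scale [ 0. -0. -0.] |turn| deg 0.5
```

Request:
{"op": "move_arm", "data": {
  "steps": [
    [0.02,-0.04,0.08,0.002,0,0],
    [0.01,-0.045,0.09,0.001,0,0],
    [0,-0.045,0.09,0.001,0,0],
    [0,-0.045,0.09,0,0,0],
    [0,-0.045,0.09,0,0,0],
    [0,-0.045,0.09,0,0,0],
    [0,-0.045,0.09,0,0,0],
    [0,0,0,0,0,0],
    [0,0,0,0,0,0],
    [0,0,0,0,0,0]
  ]
}}

```text
time: 27.47
position: [398.8, -355.2, 306.1]
orientation: [0.142, 0.656, 0.724, 0.161]
ft_force: [0.5, 0.1, -3.4]
grip_width: 21.8
```

```bash
python3 r.py 0
```

```text
27.4667 [ 0.54  0.08 -3.42] [-0.13  0.84  0.03] 21.765965906873912
ruler [ 503.93 -343.06   31.61] ruler yaw 5.74 tilt -0.1
above 0
[ 398.78 -355.15  306.13] [ 0.06  0.15  0.75  1.98 -0.59  0.85  1.24]
back 0 tool shift full-scale [-0.01 -0.19  0.46] turn full-scale [-0. -0. -0.] |turn| deg 0.4
```

Inside the groove with no side force, and 20 mm to go.

Request:
{"op": "move_arm", "data": {
  "steps": [
    [0,-0.03,0.08,-0.001,0,0],
    [0,-0.03,0.08,-0.001,0,0],
    [0,-0.03,0.08,0,0,0],
    [0,-0.03,0.08,0,0,0],
    [0,-0.03,0.06,0,0,0],
    [0,-0.01,0.03,0,0,0],
    [0,0,0,0,0,0],
    [0,0,0,0,0,0],
    [0,0,0,0,0,0],
    [0,0,0,0,0,0]
  ]
}}

```text
time: 28.3
position: [399.9, -355.2, 286.9]
orientation: [0.143, 0.656, 0.724, 0.162]
ft_force: [-1.2, 0.0, -2.7]
grip_width: 21.0
```

```bash
python3 r.py 0
```

```text
28.3 [-1.19  0.02 -2.74] [-0.12  0.85  0.01] 20.995537564133784
ruler [ 506.04 -343.07   12.8 ] ruler yaw 5.73 tilt 0.1
above 0
[ 399.91 -355.17  286.93] [ 0.07  0.19  0.73  2.   -0.65  0.82  1.29]
back 0 tool shift full-scale [-0.   -0.02  0.01] turn full-scale [ 0. -0. -0.] |turn| deg 0.4
```

Request:
{"op": "move_arm", "data": {
  "steps": [
    [0,-0.025,0.02,0,0,0],
    [0,-0.01,0.02,0,0,0],
    [0,0,0,0,0,0],
    [0,0,0,0,0,0],
    [0,0,0,0,0,0],
    [0,0,0,0,0,0],
    [0,0,0,0,0,0],
    [0,0,0,0,0,0],
    [0,0,0,0,0,0],
    [0,0,0,0,0,0]
  ]
}}

```text
time: 29.13
position: [399.6, -355.6, 286.3]
orientation: [0.144, 0.655, 0.723, 0.163]
ft_force: [-1.2, 0.9, -1.4]
grip_width: 22.0
```

```bash
python3 r.py 0
```

```text
29.1333 [-1.24  0.86 -1.36] [-0.11  1.    0.09] 21.998971879189682
ruler [ 506.5  -343.56   12.52] ruler yaw 5.75 tilt 0.2
above 0
[ 399.55 -355.55  286.34] [ 0.08  0.19  0.73  2.   -0.65  0.82  1.29]
back 0 tool shift full-scale [0.01 0.   0.  ] turn full-scale [ 0. -0. -0.] |turn| deg 0.4
```

Request:
{"op": "move_arm", "data": {
  "steps": [
    [0,0,0,0,0,0],
    [0,0,0,0,0,0],
    [0,0,0,0,0,0],
    [0,0,0,0,0,0],
    [0,0,0,0,0,0],
    [0,0,0,0,0,0],
    [0,0,0,0,0,0],
    [0,0,0,0,0,0],
    [0,0,0,0,0,0],
    [0,0,0,0,0,0]
  ],
  "fingers": -1
}}

```text
time: 29.97
position: [400.5, -356.2, 288.0]
orientation: [0.146, 0.655, 0.723, 0.163]
ft_force: [0.3, 0.4, -0.1]
grip_width: 80.3
```

```bash
python3 r.py 0
```

```text
29.9667 [ 0.3   0.41 -0.06] [-0.12  0.59 -0.03] 80.29521767296902
ruler [ 508.53 -344.77   14.53] ruler yaw 5.71 tilt 0.5
above 0
[ 400.52 -356.22  287.96] [ 0.08  0.18  0.73  2.   -0.65  0.82  1.29]
back 0 tool shift full-scale [ 0.02 -0.04  0.03] turn full-scale [ 0.01 -0.   -0.  ] |turn| deg 0.5
```

Released. Backing straight off along the handle axis.

Request:
{"op": "move_arm", "data": {
  "steps": [
    [0,0,-0.1,0,0,0],
    [0,0,-0.3,0,0,0],
    [0,0,-0.4,0,0,0],
    [0,0,-0.4,0,0,0],
    [0,0,-0.4,0,0,0],
    [0,0,-0.4,0,0,0],
    [0,0,-0.3,0,0,0],
    [0,0,0,0,0,0],
    [0,0,0,0,0,0],
    [0,0,0,0,0,0]
  ]
}}

```text
time: 30.8
position: [358.2, -360.9, 375.3]
orientation: [0.146, 0.656, 0.723, 0.163]
ft_force: [0.1, -0.0, -0.8]
grip_width: 87.0
```

```bash
python3 - <<'E'
from h import *
import cv2
d=wrist("w4");im=cv2.imread("pics/w4.png")
t=manip.get_image('top');i2=t['image'][:,:,::-1]
c=np.zeros((560,800,3),np.uint8);c[:,:300]=cv2.resize(im[50:274,215:335],(300,560),interpolation=cv2.INTER_CUBIC)
c[:350,310:800]=cv2.resize(i2[135:235,205:345],(490,350),interpolation=cv2.INTER_CUBIC)
c[360:560,310:710]=cv2.resize(i2[210:260,350:450],(400,200),interpolation=cv2.INTER_CUBIC)
cv2.imwrite("pics/f.png",c);print(manip.state()["time"],manip.state()["joint_velocities"])
Tr=np.load("grasp.npy")@X()
for p in[(-5,110,60),(5,110,60),(-5,40,60),(5,40,60),(-5,110,0)]:q=proj(d,(Tr@np.r_[p,1])[:3]);print("pred",p,(q-[215,50])*2.5)
for p in[(0,110,60),(0,-110,60)]:print("top pred",(proj(t,(Tr@np.r_[p,1])[:3])-[350,210])*4+[310,360])
E
```

```text
30.9 [ 2.37253055e-05  7.00165036e-03 -1.48448492e-03  6.59741231e-04
  2.72974421e-03  2.21747748e-03 -2.21930007e-03]
pred (-5, 110, 60) [162.24206571  91.92033886]
pred (5, 110, 60) [184.53819834  93.21651023]
pred (-5, 40, 60) [163.30495113 268.43988162]
pred (5, 40, 60) [184.30010407 267.37268039]
pred (-5, 110, 0) [108.29613135 107.88607556]
top pred [363.20941227 481.28460345]
top pred [683.72502272 448.53764676]
```

View pics/f.png

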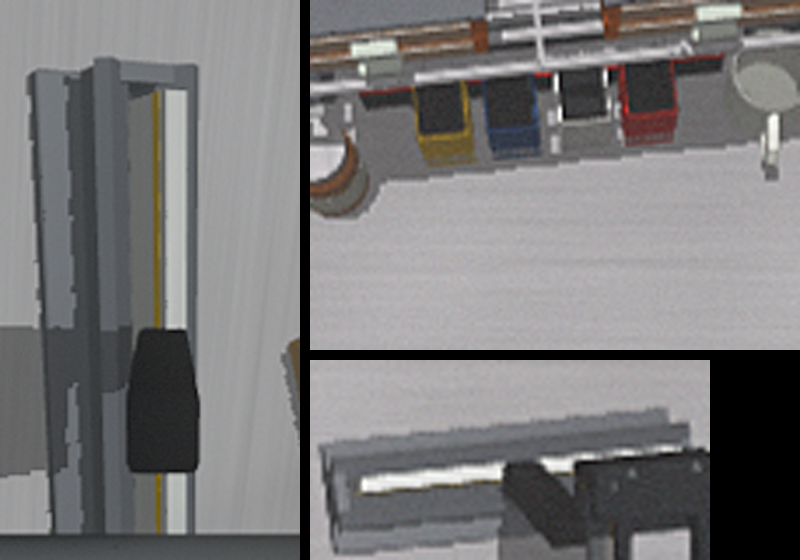

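The ruler is back in its groove (blade edge at columns 164-186, predicted 162-185), the tins stand in a straight row, and the gripper is clear. Handing in.

```bash
python3 -c "
from cell import manip
print(manip.sign_off())"
```

```text
the job is handed in; nothing more can be done
None
```

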